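# Stow the bike lamp in the hall kit box

## Task

The bike lamp is standing on the lid of the wooden kit box it belongs in. Lift it off and stand it on the bench top, open the lid all the way back until it meets its stop without flinging it, then set the lamp upright on the floor of the box's narrow front pocket and leave the lid standing fully open. Put the lamp down rather than dropping it, and leave the kettlebell, ball, carabiner and key dish where they are.

Things in the scene. Friction and masses are not known exactly. Their poses are not given: they have to be found in the camera images.
- box: Fixed wooden kit box, 160 (x) x 210 (y) x 75 mm high without its lid; walls 8 mm, floor 10 mm. Origin: centre of its underside; -x is its front, +x the hinge side, z up. A 6 mm divider as high as the walls spans x = -20 to -14 mm; in front of it is the empty pocket, behind it the rear compartment is full (pump and tool case, fixed, below the rim).
- pocket (a point): Centre of the floor of the narrow front pocket, 10 mm above the bench, 46 mm in front of the box's origin; axes as the box. Pocket: 52 (x) x 194 (y) mm, 65 mm deep. The lamp goes in with its 64 mm length along y: no room for fingers at its front and rear faces, ample room at its two ends.
- lid (a joint): Lid hinge angle in rad: 0 shut (as at the start), grows as the lid rises, stop at 1.75 (about 10 degrees past upright, leaning back). Stiff friction hinge (0.45 N m): the 0.35 kg lid stays at any angle where it is left. Lift or push its front edge along its arc: a level shove on a low lid binds.
- lid_hinge (a point): Point on the hinge axis, the middle of the box's rear top edge (80 mm behind the box's origin, 75 mm above the bench). The axis runs along the box's y. The axes turn with the lid; when it is shut they agree with the box's.
- lid_tab (a point): Top centre of the lid's pull tab, turns with the lid. The lid is a 160 x 210 x 10 mm board, its underside level with the hinge axis when shut, reaching from the hinge to the box's front face. The tab is an upright strip on it, 12 mm thick (x), 60 mm wide (y), 30 mm high above the board, centred 150 mm in front of the hinge axis.
- lid_cradle (a point): Point on the lid's upper face (85 mm above the bench when shut), 65 mm in front of the hinge axis, midway between two upright cheeks (50 mm along x, 8 mm thick, 46 mm high above the board, inner faces 78 mm apart): the cradle where the lamp starts.
- lamp: Bare aluminium bike lamp, a rounded block 40 (x) x 64 (y) x 42 mm high with two round lenses on its -x face and a 2 mm rubber switch on top; about 0.15 to 0.3 kg. Origin: centre of its underside, z up. Starts in the lid's cradle with the cheeks close to its 64 mm ends, so only its front and rear faces (40 mm apart) can be taken there.
- tiers: Fixed stepped beech tiers, 360 (x) x 260 (y) mm: middle tier 60 mm high over the whole footprint (its half towards +y is open), top tier 120 mm high over the half towards -y. Origin: centre of the footprint at bench level.
- kettlebell: Bystander: small green kettlebell on the bench, 100 mm across, 127 mm high. Origin: centre of its underside.
- ball: Bystander: red hard-silicone grip ball, 68 mm across, 63 mm high, on the middle tier. Origin: centre of its underside.
- carabiner: Bystander: large steel carabiner lying on the middle tier, about 107 x 68 x 12 mm. Origin: its middle, on its underside.
- dish: Bystander: white ceramic key dish with a whistle lying in it, 110 mm across, 28 mm high, on the top tier. Origin: centre of its underside.
Things that resemble listed ones, but are neither listed nor needed, are in the scene too. Of the things shaped like the lamp, the aluminium one is meant.

How it is judged:
On the way, in this order (a step that is already met when the one before it is completed fails the run):
1. the lamp stands upright on the bench top, let go (height (world z) of lamp below 0.006 m and angle between lamp's own z axis and vertical below 0.12 rad and linear speed of lamp below 0.02 m/s and contact force between the fingers and lamp below 0.05 N), for 0.2 s.
2. the lid is open against its stop (joint above 1.67 rad) and still, the lamp still standing on the bench (value of joint lid above 1.67 rad and velocity of joint lid below 0.1 rad/s and height (world z) of lamp below 0.006 m), for 0.2 s.
3. the lamp stands on the floor of the front pocket with the lid open (x of lamp in the frame of pocket between -0.012 and 0.012 m and y of lamp in the frame of pocket between -0.07 and 0.07 m and z of lamp in the frame of pocket between -0.005 and 0.005 m and angle between lamp's own z axis and vertical below 0.12 rad and linear speed of lamp below 0.02 m/s and value of joint lid above 1.67 rad), for 0.2 s.
At the end, for the whole second after the job is handed in: The lamp is at rest, upright (within 0.12 rad) on the floor of the narrow front pocket: its origin within 12 mm of the pocket's centre in the box's x, within 70 mm in y, within 5 mm of the floor in height; the lid stands still, open to its stop (joint above 1.67 rad of 1.75) (all of step 3 and velocity of joint lid between -0.05 and 0.05 rad/s); the robot touches nothing.
It fails at once if the lamp is dropped (it moves at over 0.6 m/s while free of the fingers) (contact force between the fingers and lamp below 0.05 N and linear speed of lamp above 0.6 m/s).
It fails at once if the lid is flung (faster than 4 rad/s) (velocity of joint lid above 4 rad/s).
It fails at once if the kettlebell, ball, carabiner or dish is moved by over 30 mm (distance of any of kettlebell, ball, carabiner, dish from where it was at the start of the episode above 0.03 m).
It also fails if it takes over 72 s, if anything falls off the work surface, if the arm or the gripper's body presses on something with over 40 N, if the wrist force passes 120 N, or if a joint passes its speed limit or range.

## Robot

A 7-joint arm with a two-finger parallel gripper is mounted at the origin on the work surface. World frame = base frame: x ahead of the robot, y to its left, z up, the work surface at z = 0. Lengths are in m, angles in rad, forces in N, time in s.
With the tool pointing down it reaches from about 0.425 to 0.875 m from the base axis. Payload 8.4 kg.
Tool frame: the origin (TCP) lies on the centre line of the jaws, within the pads' length; the fingertips stand 8 mm ahead of it and the grasp point (between the pads) lies 11 mm behind it; z points along the fingers, y is the direction in which the jaws open and shut (so a half turn about z gives the same grasp; the last joint's range is limited). The gripper opens to 85 mm and grips with 20 to 120 N. Pads are 22 mm wide; open, the fingers measure 114 mm over their backs; the gripper's body (76 mm by 85 mm) begins 54 mm behind the grasp point. The pads swing forward as they close: fully open they stand 13 mm farther back than shut.
Start: joints at [1.039, 0.333, 0.04, 1.465, -0.013, 1.343, -0.059], TCP at [0.273, -0.59, 0.239] pointing down, gripper open.
Joint ranges: [-2.58, 2.58], [-0.38, 2.09], [-1.3, 1.39], [0.25, 2.4], [-1.5, 4.64], [0.08, 2.09], [-2.65, 2.65]. Speed limits (rad/s): [2.22, 2.22, 2.79, 2.79, 3.14, 3.14, 3.14].

## Interface

Orientations are given as a unit quaternion [x, y, z, w].
In Python, from plant import monitor, get_image, ticket gives the robot as it stands. The module is installed in compiled form; this text tells all that it offers.
- The arm moves only by the tool move_arm, never from a script. Its argument "increments" is a list of rows, each an object of numbers: "tx", "ty", "tz": the shift along the world's x, y, z in units of 40 mm (1.0 is 40 mm); "spin": the turn about the world's z in rad; "gripper": the finger opening in mm, from 0 to 85.4. In form: [{"tx": .., "ty": .., "tz": .., "spin": .., "gripper": ..}, ...]. A call has exactly 5 rows; each row shifts and turns the pose as measured when the row begins; what a row does not reach is not made up. A row lasts 1/12 s, in which the tool goes at most 41.7 mm and 7.16 degrees, less where a joint would pass 70% of its speed; a pose out of reach is approached as far as the arm can. A call is refused whole if a number of a shift passes 1 or a number of a turn 0.125, either way. A call with a gripper value outside its range is refused whole. The fingers move at their own pace and stop on an object; "squeeze" is the grip in N (left out, the last holds). Time passes only in rows, so rows that do not move let the fingers close, or fill a call up. It gives the time, the measured TCP pose, the force and the opening at its end, in the units of the state.
- monitor.get_obs(): the state, without advancing time (a new reading comes with each control period).
- get_image(name): name is "side" or "top"; returns a dict with "frame" (400x640x3 uint8, red, green, blue), "z_map" (400x640 float32, m along the optical axis (not along the pixel's ray), 0 where there is no reading), "mtx" (3x3 intrinsics, pixels), "R" (3x3) and "t" (3): a world point X has camera coordinates R X + t. Camera axes: x right, y down, z forward; pixel columns grow to the right and rows downward; lengths in m; the calibration is good to about 2 mm. A picture is of the moment at which its call begins.
- ticket.sign_off(): hands the job in, once; it reports no verdict.
The state is a dict: "t": time; "joint_positions": joint angles; "joint_vel": joint speeds; "effort": joint torques, N m; "tcp_pos": TCP position; "ee_rot": TCP orientation; "contact_force": force on the tool from outside, world axes, zero at the start; "torque": the same for the moment, N m; "opening": opening from 0.0 (shut) to 1.0 (fully open).
Only numpy, scipy, OpenCV 4.12 (cv2) and the standard library are available. Lean on these libraries where they do the work, as an engineer would, in place of code of your own. Each camera call takes 0.05 s, during which the arm holds its last target. There are 200 camera calls.

## Working session

There is one attempt and no reset: what is moved stays moved. The work goes in short steps, Python scripts to look and compute and a tool call to move; the robot and the scene stay as the last step left them, time stands still between calls to the robot, and variables do not carry over. Pictures are saved under pics/ and viewed, about 8 in all and at most 12, crops included, and the job is handed in when it is done.

Besides the shell and the picture viewer there is one more tool, called after "Call:" by a JSON object that holds its "name" and its "arguments", one argument or row to a line. move_arm: Moves the arm, as the interface text tells. Its arguments: {"type":"object","properties":{"increments":{"type":"array","items":{"type":"object","properties":{"tx":{"type":"number"},"ty":{"type":"number"},"tz":{"type":"number"},"spin":{"type":"number"},"gripper":{"type":"number"}}}},"squeeze":{"type":"number"}},"required":["increments"]}

```bash
mkdir -p pics; cat > h.py <<'E'
import numpy as np, cv2
from plant import monitor, get_image, ticket
def grab(n):
    d=get_image(n); return d
def save(d,name,crop=None,s=1):
    f=d["frame"][:,:,::-1]
    if crop: x0,y0,x1,y1=crop; f=f[y0:y1,x0:x1]
    f=cv2.resize(f,None,fx=s,fy=s,interpolation=cv2.INTER_CUBIC); cv2.imwrite("pics/"+name,f)
def pts(d):
    z=d["z_map"]; h,w=z.shape; u,v=np.meshgrid(np.arange(w),np.arange(h))
    r=np.stack([u,v,np.ones_like(u)],-1)@np.linalg.inv(d["mtx"]).T
    P=(r*z[...,None]-d["t"])@d["R"]; P[z==0]=np.nan
    return P
E
python3 - <<'E'
from h import *
for n in("side","top"):
    d=grab(n); save(d,n+"0.png"); np.savez(n+"0.npz",**d)
    print(n,-d["R"].T@d["t"],d["R"][2])
o=monitor.get_obs();print({k:np.round(v,3) for k,v in o.items()})
E
```

```text
side [0.37738759 0.82212934 1.20786811] [ 0.08474454 -0.61216345 -0.786177  ]
top [ 0.45137413 -0.02798206  1.43200496] [ 0.03339174 -0.01200472 -0.99937024]
{'t': np.float64(0.1), 'joint_positions': array([ 1.039,  0.334,  0.04 ,  1.466, -0.013,  1.343, -0.059]), 'joint_vel': array([-0.   , -0.002, -0.001, -0.001,  0.001, -0.   ,  0.   ]), 'effort': array([ 4.0000e-03, -6.6002e+01,  1.3700e+00, -4.0647e+01,  1.7000e-02,
        9.0000e-03,  0.0000e+00]), 'tcp_pos': array([ 0.272, -0.59 ,  0.239]), 'ee_rot': array([ 0.977,  0.215, -0.   , -0.001]), 'contact_force': array([-0.033, -0.348,  0.596]), 'torque': array([ 0.04 , -0.016,  0.024]), 'opening': np.float64(0.998)}
```

View pics/top0.png

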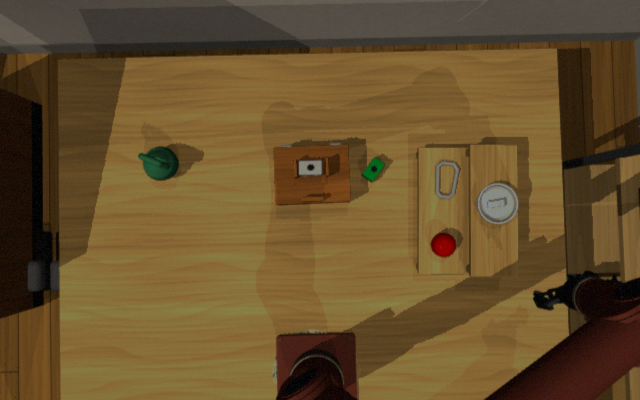

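View pics/side0.png

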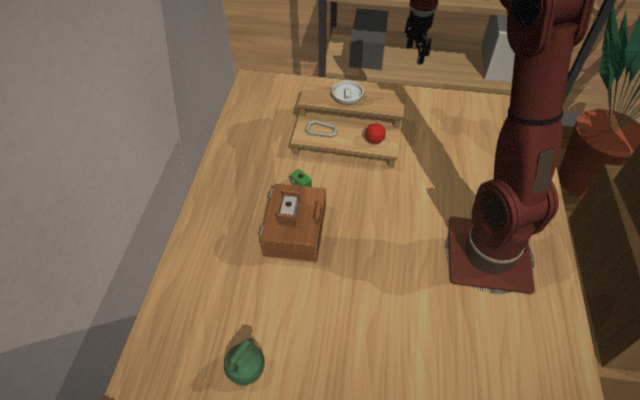

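The top view shows the box at (312,174) with its front towards the robot. Two things could be the lamp: the grey aluminium block in the cradle at (310,167), and the green block on the bench at (373,169). I choose the aluminium one. I'll measure it and check it in a close crop.

```bash
python3 - <<'E'
from h import *
d=dict(np.load("top0.npz")); P=pts(d); f=d["frame"]
save(d,"crop.png",(262,130,402,220),5)
hsv=cv2.cvtColor(f,cv2.COLOR_RGB2HSV)
roi=np.zeros(P.shape[:2],bool); roi[130:220,262:360]=1
X,Y,Z=P[...,0],P[...,1],P[...,2]
def rect(m,n):
    q=P[m][:,:2]; r=cv2.minAreaRect((q*1000).astype(np.float32)); print(n,m.sum(),np.round(r,1).tolist() if 0 else r, 'z',np.median(P[m][:,2]))
rect(roi&(Z>.07)&(Z<.1),"lid")
rect(roi&(Z>.105)&(X<np.nanmedian(X[roi&(Z>.07)])-.03),"tab")
rect(roi&(Z>.122),"lamp+cheeks")
lm=roi&(hsv[...,1]<70)&(Z>.115); rect(lm,"lamp")
for n,m in (("lid",roi&(Z>.07)&(Z<.1)),):
    q=P[m]; print(q.min(0),q.max(0))
g=(hsv[...,0]>40)&(hsv[...,0]<90)&(hsv[...,1]>120)
for n,(a,b,c,e) in {"greenlamp":(355,150,395,190),"kettle":(130,140,190,190)}.items():
    m=np.zeros_like(roi);m[b:e,a:c]=1;m&=g; rect(m,n); print(np.nanmax(Z[m]))
m=np.zeros_like(roi);m[140:280,415:520]=1; m&=(Z>.045); rect(m,"tiers")
E
```

```text
lid 3737 ((582.2560424804688, -4.348838806152344), (165.6256866455078, 210.22242736816406), 0.9749547839164734) z 0.08392126625082515
tab 97 ((509.3721008300781, -5.843050003051758), (11.659438133239746, 58.05795669555664), 1.5838301181793213) z 0.11314208906075536
lamp+cheeks 410 ((594.6251831054688, -4.138713836669922), (50.04563522338867, 94.14004516601562), 1.4470821619033813) z 0.12698438992998995
lamp 338 ((593.5916748046875, -1.491922378540039), (60.61257553100586, 41.02169418334961), 89.84664916992188) z 0.12585095006614333
[ 0.4978586  -0.11052333  0.07294163] [0.66587946 0.10156372 0.0999803 ]
greenlamp 293 ((595.8353881835938, -186.06396484375), (36.7226676940918, 71.3689956665039), 51.10654830932617) z nan
0.048224299368620084
kettle 870 ((nan, nan), (0.0, 0.0), 0.0) z nan
0.1309582079672804
tiers 12818 ((466.66900634765625, -434.6652526855469), (262.385986328125, 359.0773010253906), 88.06190490722656) z 0.11412150088272184
```

View pics/crop.png

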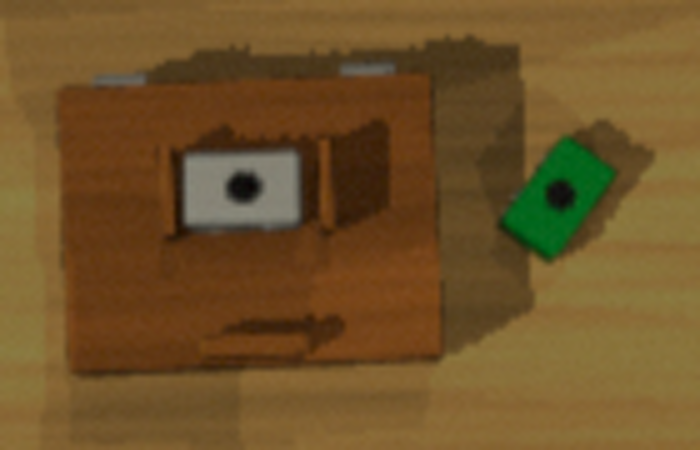

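The crop confirms the aluminium lamp at (240,188), with its switch on top and lenses facing the robot. The green decoy is at (560,197). Estimates: box yaw about 1.3°, hinge x about .659, lamp (.594,-.002). I'm moving over the lamp now.

Call:
{"name": "move_arm", "arguments": {
  "increments": [
    {"tx":0.4,"ty":0.85,"tz":0.2,"spin":0.08,"gripper":85},
    {"tx":0.5,"ty":0.85,"tz":0.1,"spin":0.08,"gripper":85},
    {"tx":0.5,"ty":0.85,"spin":0.08,"gripper":85},
    {"tx":0.5,"ty":0.85,"spin":0.08,"gripper":85},
    {"tx":0.5,"ty":0.85,"spin":0.08,"gripper":85}
  ],
  "squeeze": 40
}}

```text
schema error: expected keys tx, ty, tz, spin, gripper
```

Call:
{"name": "move_arm", "arguments": {
  "increments": [
    {"tx":0.5,"ty":0.85,"spin":0.08,"gripper":85},
    {"tx":0.5,"ty":0.85,"spin":0.08,"gripper":85},
    {"tx":0.5,"ty":0.85,"spin":0.08,"gripper":85},
    {"tx":0.5,"ty":0.85,"spin":0.08,"gripper":85},
    {"tx":0.5,"ty":0.85,"spin":0.08,"gripper":85}
  ]
}}

```text
schema error: expected keys tx, ty, tz, spin, gripper
```

Call:
{"name": "move_arm", "arguments": {
  "increments": [
    {"tx":0.5,"ty":0.85,"spin":0.08,"gripper":85},
    {"tx":0.5,"ty":0.85,"spin":0.08,"gripper":85},
    {"tx":0.5,"ty":0.85,"spin":0.08,"gripper":85},
    {"tx":0.4,"ty":0.7,"spin":0.04,"gripper":85},
    {"gripper":85}
  ]
}}

```text
schema error: expected keys tx, ty, tz, spin, gripper
```

All five keys are needed in every row.

Call:
{"name": "move_arm", "arguments": {
  "increments": [
    {"tx":0.4,"ty":0.85,"tz":0.2,"spin":0.08,"gripper":85},
    {"tx":0.5,"ty":0.85,"tz":0.1,"spin":0.08,"gripper":85},
    {"tx":0.5,"ty":0.85,"tz":0,"spin":0.08,"gripper":85},
    {"tx":0.5,"ty":0.85,"tz":0,"spin":0.08,"gripper":85},
    {"tx":0.5,"ty":0.85,"tz":0,"spin":0.08,"gripper":85}
  ],
  "squeeze": 40
}}

```text
t: 0.52
tcp_pos: [0.3613, -0.4205, 0.2466]
ee_rot: [0.915, 0.403, -0.004, -0.002]
contact_force: [0.6, -0.7, -0.6]
opening: 0.997
```

Call:
{"name": "move_arm", "arguments": {
  "increments": [
    {"tx":0.5,"ty":0.85,"tz":0,"spin":0.08,"gripper":85},
    {"tx":0.5,"ty":0.85,"tz":0,"spin":0.08,"gripper":85},
    {"tx":0.5,"ty":0.85,"tz":0,"spin":0.08,"gripper":85},
    {"tx":0.5,"ty":0.85,"tz":0,"spin":0.08,"gripper":85},
    {"tx":0.5,"ty":0.85,"tz":0,"spin":0.08,"gripper":85}
  ]
}}

```text
t: 0.93
tcp_pos: [0.4631, -0.241, 0.2457]
ee_rot: [0.811, 0.585, -0.005, -0.001]
contact_force: [1.5, -1.1, -0.2]
opening: 0.991
```

Call:
{"name": "move_arm", "arguments": {
  "increments": [
    {"tx":0.5,"ty":0.85,"tz":0,"spin":0.08,"gripper":85},
    {"tx":0.5,"ty":0.85,"tz":0,"spin":0.08,"gripper":85},
    {"tx":0.5,"ty":0.85,"tz":0,"spin":0.08,"gripper":85},
    {"tx":0.4,"ty":0.6,"tz":0,"spin":0.04,"gripper":85},
    {"tx":0,"ty":0,"tz":0,"spin":0,"gripper":85}
  ]
}}

```text
t: 1.35
tcp_pos: [0.5433, -0.0983, 0.2451]
ee_rot: [0.711, 0.703, -0.004, -0.001]
contact_force: [-0.3, 1.2, -0.6]
opening: 0.994
```

Call:
{"name": "move_arm", "arguments": {
  "increments": [
    {"tx":0.4,"ty":0.75,"tz":0,"spin":0.03,"gripper":85},
    {"tx":0.4,"ty":0.75,"tz":0,"spin":0,"gripper":85},
    {"tx":0.4,"ty":0.75,"tz":0,"spin":0,"gripper":85},
    {"tx":0.1,"ty":0.2,"tz":0,"spin":0,"gripper":85},
    {"tx":0,"ty":0,"tz":0,"spin":0,"gripper":85}
  ]
}}

```text
t: 1.77
tcp_pos: [0.5959, 0.0045, 0.243]
ee_rot: [0.7, 0.714, -0.005, -0.003]
contact_force: [-0.2, -0.5, 0.4]
opening: 0.996
```

```bash
python3 - <<'E'
from h import *
o=monitor.get_obs();print(o["tcp_pos"],o["ee_rot"],o["joint_positions"])
E
```

```text
[0.59585235 0.00445712 0.24299227] [ 0.6998208   0.7142946  -0.00513267 -0.00278021] [ 0.34316844  0.27337783 -0.51708329  1.564911    0.13885338  1.35133227
 -0.16932458]
```

Call:
{"name": "move_arm", "arguments": {
  "increments": [
    {"tx":-0.05,"ty":-0.16,"tz":-0.7,"spin":0,"gripper":85},
    {"tx":0,"ty":0,"tz":-0.8,"spin":0,"gripper":85},
    {"tx":0,"ty":0,"tz":-0.8,"spin":0,"gripper":85},
    {"tx":0,"ty":0,"tz":-0.4,"spin":0,"gripper":85},
    {"tx":0,"ty":0,"tz":0,"spin":0,"gripper":85}
  ]
}}

```text
t: 2.18
tcp_pos: [0.5923, -0.0068, 0.1318]
ee_rot: [0.701, 0.714, -0.005, -0.001]
contact_force: [0.1, -0.6, -0.7]
opening: 0.998
```

```bash
python3 - <<'E'
from h import *
a=grab("side");b=grab("top")
A=a["frame"][150:280,220:380,::-1];B=b["frame"][120:230,230:400,::-1]
A=cv2.resize(A,(480,390),interpolation=2);B=cv2.resize(B,(320,390*1//2+12),interpolation=2)
cv2.imwrite("pics/g1.png",A)
E
```

```text
(no output)
```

View pics/g1.png

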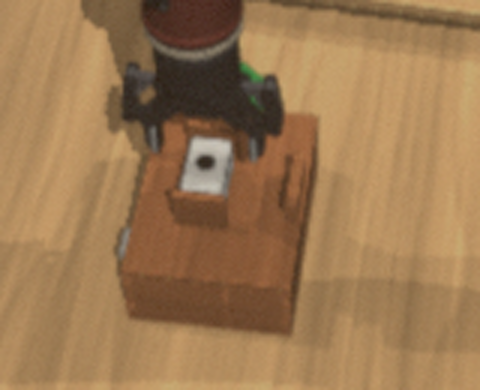

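In the side crop the fingers straddle the lamp (205,165), front and rear. I'll go down, close and lift.

Call:
{"name": "move_arm", "arguments": {
  "increments": [
    {"tx":0.03,"ty":0.08,"tz":-0.4,"spin":0,"gripper":85},
    {"tx":0,"ty":0,"tz":-0.35,"spin":0,"gripper":85},
    {"tx":0,"ty":0,"tz":-0.05,"spin":0,"gripper":85},
    {"tx":0,"ty":0,"tz":0,"spin":0,"gripper":50},
    {"tx":0,"ty":0,"tz":0,"spin":0,"gripper":30}
  ],
  "squeeze": 40
}}

```text
t: 2.7
tcp_pos: [0.5987, -0.006, 0.109]
ee_rot: [0.702, 0.712, -0.001, 0.004]
contact_force: [0.8, 0.3, -0.1]
opening: 0.741
```

Call:
{"name": "move_arm", "arguments": {
  "increments": [
    {"tx":0,"ty":0,"tz":0,"spin":0,"gripper":25},
    {"tx":0,"ty":0,"tz":0,"spin":0,"gripper":25},
    {"tx":0,"ty":0,"tz":0,"spin":0,"gripper":25},
    {"tx":0,"ty":0,"tz":0,"spin":0,"gripper":25},
    {"tx":0,"ty":0,"tz":0,"spin":0,"gripper":25}
  ]
}}

```text
t: 3.12
tcp_pos: [0.5996, -0.0063, 0.112]
ee_rot: [0.702, 0.712, -0.0, 0.005]
contact_force: [-0.2, 0.7, -1.3]
opening: 0.458
```

Call:
{"name": "move_arm", "arguments": {
  "increments": [
    {"tx":0,"ty":0,"tz":0.3,"spin":0,"gripper":25},
    {"tx":0,"ty":0,"tz":0.5,"spin":0,"gripper":25},
    {"tx":0,"ty":0,"tz":0.7,"spin":0,"gripper":25},
    {"tx":0,"ty":0,"tz":0.7,"spin":0,"gripper":25},
    {"tx":0,"ty":0,"tz":0.4,"spin":0,"gripper":25}
  ],
  "squeeze": 50
}}

```text
t: 3.53
tcp_pos: [0.5956, -0.0061, 0.2174]
ee_rot: [0.701, 0.713, -0.003, 0.001]
contact_force: [-0.3, 0.6, -1.5]
opening: 0.459
```

Call:
{"name": "move_arm", "arguments": {
  "increments": [
    {"tx":0,"ty":0.4,"tz":0,"spin":0,"gripper":25},
    {"tx":-0.3,"ty":0.7,"tz":0,"spin":0,"gripper":25},
    {"tx":-0.4,"ty":0.9,"tz":0,"spin":0,"gripper":25},
    {"tx":-0.4,"ty":0.9,"tz":0,"spin":0,"gripper":25},
    {"tx":-0.4,"ty":0.9,"tz":0,"spin":0,"gripper":25}
  ]
}}

```text
t: 3.95
tcp_pos: [0.5395, 0.1394, 0.2276]
ee_rot: [0.708, 0.706, -0.0, 0.007]
contact_force: [0.0, 1.1, -1.5]
opening: 0.457
```

Call:
{"name": "move_arm", "arguments": {
  "increments": [
    {"tx":-0.3,"ty":0.8,"tz":0,"spin":0,"gripper":25},
    {"tx":0,"ty":0.6,"tz":0,"spin":0,"gripper":25},
    {"tx":0,"ty":0.4,"tz":0,"spin":0,"gripper":25},
    {"tx":0,"ty":0,"tz":0,"spin":0,"gripper":25},
    {"tx":0,"ty":0,"tz":0,"spin":0,"gripper":25}
  ]
}}

```text
t: 4.37
tcp_pos: [0.5202, 0.2263, 0.2337]
ee_rot: [0.702, 0.712, 0.003, 0.007]
contact_force: [0.4, 0.4, -2.0]
opening: 0.457
```

```bash
python3 - <<'E'
from h import *
a=grab("side");save(a,"c1.png",(180,130,380,330),3)
E
```

```text
(no output)
```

View pics/c1.png

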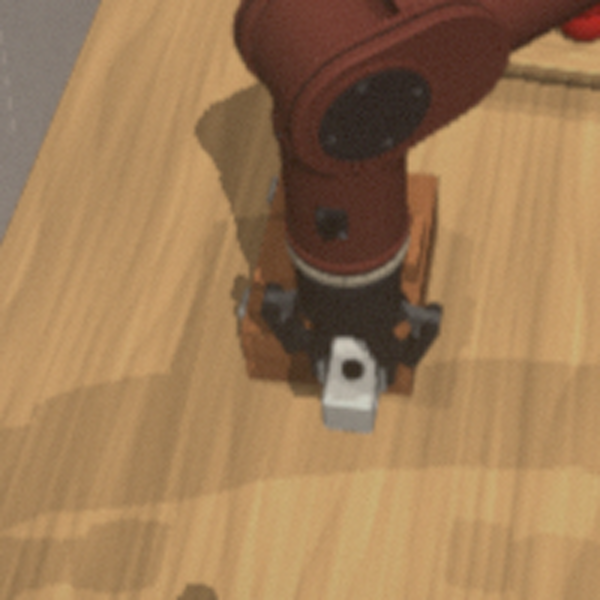

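The lamp is held level at pixel (350,385) and clear of the box. Lowering it.

Call:
{"name": "move_arm", "arguments": {
  "increments": [
    {"tx":0,"ty":0,"tz":-0.6,"spin":0,"gripper":25},
    {"tx":0,"ty":0,"tz":-0.9,"spin":0,"gripper":25},
    {"tx":0,"ty":0,"tz":-0.9,"spin":0,"gripper":25},
    {"tx":0,"ty":0,"tz":-0.9,"spin":0,"gripper":25},
    {"tx":0,"ty":0,"tz":-0.7,"spin":0,"gripper":25}
  ]
}}

```text
t: 4.83
tcp_pos: [0.5271, 0.2221, 0.0782]
ee_rot: [0.705, 0.709, 0.01, 0.012]
contact_force: [-0.1, 1.0, -1.8]
opening: 0.462
```

Call:
{"name": "move_arm", "arguments": {
  "increments": [
    {"tx":0,"ty":0,"tz":-0.2,"spin":0,"gripper":25},
    {"tx":0,"ty":0,"tz":0,"spin":0,"gripper":25},
    {"tx":0,"ty":0,"tz":0,"spin":0,"gripper":25},
    {"tx":0,"ty":0,"tz":0,"spin":0,"gripper":25},
    {"tx":0,"ty":0,"tz":0,"spin":0,"gripper":25}
  ]
}}

```text
t: 5.25
tcp_pos: [0.527, 0.2161, 0.068]
ee_rot: [0.708, 0.706, 0.006, 0.011]
contact_force: [1.2, -1.0, -1.6]
opening: 0.454
```

Call:
{"name": "move_arm", "arguments": {
  "increments": [
    {"tx":0,"ty":0,"tz":-0.25,"spin":0,"gripper":25},
    {"tx":0,"ty":0,"tz":-0.25,"spin":0,"gripper":25},
    {"tx":0,"ty":0,"tz":-0.2,"spin":0,"gripper":25},
    {"tx":0,"ty":0,"tz":-0.15,"spin":0,"gripper":25},
    {"tx":0,"ty":0,"tz":0,"spin":0,"gripper":25}
  ]
}}

```text
t: 5.67
tcp_pos: [0.5301, 0.217, 0.0353]
ee_rot: [0.708, 0.706, 0.01, 0.013]
contact_force: [-0.2, -0.1, -2.1]
opening: 0.458
```

Call:
{"name": "move_arm", "arguments": {
  "increments": [
    {"tx":0,"ty":0,"tz":-0.1,"spin":0,"gripper":25},
    {"tx":0,"ty":0,"tz":-0.08,"spin":0,"gripper":25},
    {"tx":0,"ty":0,"tz":-0.06,"spin":0,"gripper":25},
    {"tx":0,"ty":0,"tz":0,"spin":0,"gripper":25},
    {"tx":0,"ty":0,"tz":0,"spin":0,"gripper":25}
  ]
}}

```text
t: 6.08
tcp_pos: [0.5305, 0.2178, 0.0271]
ee_rot: [0.708, 0.706, 0.009, 0.014]
contact_force: [0.3, 0.2, -1.4]
opening: 0.458
```

Call:
{"name": "move_arm", "arguments": {
  "increments": [
    {"tx":0,"ty":0,"tz":-0.06,"spin":0,"gripper":25},
    {"tx":0,"ty":0,"tz":-0.06,"spin":0,"gripper":25},
    {"tx":0,"ty":0,"tz":-0.06,"spin":0,"gripper":25},
    {"tx":0,"ty":0,"tz":-0.04,"spin":0,"gripper":25},
    {"tx":0,"ty":0,"tz":0,"spin":0,"gripper":25}
  ]
}}

```text
t: 6.5
tcp_pos: [0.5308, 0.2182, 0.027]
ee_rot: [0.708, 0.706, 0.008, 0.016]
contact_force: [-0.2, -0.9, -3.0]
opening: 0.458
```

```bash
python3 - <<'E'
from h import *
a=grab("side");P=pts(a);hsv=cv2.cvtColor(a["frame"],cv2.COLOR_RGB2HSV)
X,Y,Z=P[...,0],P[...,1],P[...,2]
m=(abs(X-.53)<.04)&(Y>.2)&(Y<.29)&(Z<.06)&(hsv[...,1]<60)
v,u=np.where(m);print(m.sum(),u.min(),u.max(),v.min(),v.max())
q=P[m];print(np.percentile(q,[1,10,50,90,99],axis=0).round(4))
save(a,"d1.png",(240,200,340,300),6)
print(monitor.get_obs()["contact_force"])
E
```

```text
339 286 306 284 308
[[0.5045 0.2051 0.0111]
 [0.5124 0.2134 0.0245]
 [0.53   0.2397 0.0398]
 [0.5464 0.258  0.0439]
 [0.5547 0.26   0.0543]]
[-0.51539046  0.69252029 -1.15595027]
```

View pics/d1.png

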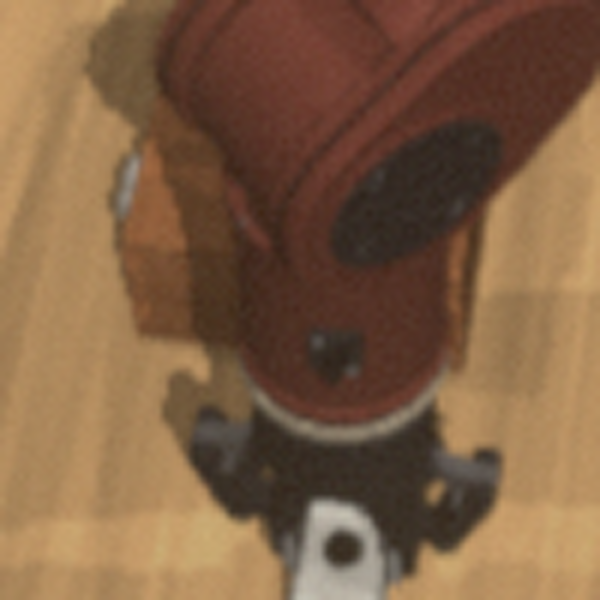

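Lamp top is at about .042, so the lamp is at the bench. I'll nudge it down to confirm contact.

Call:
{"name": "move_arm", "arguments": {
  "increments": [
    {"tx":0,"ty":0,"tz":-0.08,"spin":0,"gripper":25},
    {"tx":0,"ty":0,"tz":-0.1,"spin":0,"gripper":25},
    {"tx":0,"ty":0,"tz":-0.1,"spin":0,"gripper":25},
    {"tx":0,"ty":0,"tz":-0.1,"spin":0,"gripper":25},
    {"tx":0,"ty":0,"tz":-0.1,"spin":0,"gripper":25}
  ]
}}

```text
t: 6.97
tcp_pos: [0.5325, 0.2186, 0.0253]
ee_rot: [0.709, 0.705, 0.007, 0.021]
contact_force: [-20.9, -11.6, 56.2]
opening: 0.459
```

Firm contact with the bench. Opening and lifting off.

Call:
{"name": "move_arm", "arguments": {
  "increments": [
    {"tx":0,"ty":0,"tz":0.03,"spin":0,"gripper":25},
    {"tx":0,"ty":0,"tz":0,"spin":0,"gripper":50},
    {"tx":0,"ty":0,"tz":0,"spin":0,"gripper":85},
    {"tx":0,"ty":0,"tz":0,"spin":0,"gripper":85},
    {"tx":0,"ty":0,"tz":0,"spin":0,"gripper":85}
  ]
}}

```text
t: 7.38
tcp_pos: [0.5335, 0.2194, 0.0278]
ee_rot: [0.709, 0.705, 0.008, 0.022]
contact_force: [0.1, -0.2, -0.5]
opening: 0.969
```

Call:
{"name": "move_arm", "arguments": {
  "increments": [
    {"tx":0,"ty":0,"tz":0,"spin":0,"gripper":85},
    {"tx":0,"ty":0,"tz":0,"spin":0,"gripper":85},
    {"tx":0,"ty":0,"tz":0,"spin":0,"gripper":85},
    {"tx":0,"ty":0,"tz":0.2,"spin":0,"gripper":85},
    {"tx":0,"ty":0,"tz":0.5,"spin":0,"gripper":85}
  ]
}}

```text
t: 7.8
tcp_pos: [0.5305, 0.2177, 0.0513]
ee_rot: [0.709, 0.705, 0.004, 0.02]
contact_force: [-0.6, -0.5, -0.2]
opening: 0.992
```

Call:
{"name": "move_arm", "arguments": {
  "increments": [
    {"tx":0,"ty":0,"tz":0.9,"spin":0,"gripper":85},
    {"tx":0,"ty":0,"tz":1,"spin":0,"gripper":85},
    {"tx":0,"ty":0,"tz":1,"spin":0,"gripper":85},
    {"tx":0,"ty":0,"tz":0.9,"spin":0,"gripper":85},
    {"tx":0,"ty":0,"tz":0.4,"spin":0,"gripper":85}
  ]
}}

```text
t: 8.22
tcp_pos: [0.5266, 0.2173, 0.2271]
ee_rot: [0.708, 0.706, 0.002, 0.018]
contact_force: [0.8, -0.2, 0.8]
opening: 0.995
```

Call:
{"name": "move_arm", "arguments": {
  "increments": [
    {"tx":0,"ty":-0.4,"tz":0.1,"spin":-0.12,"gripper":85},
    {"tx":0,"ty":-0.5,"tz":0,"spin":-0.12,"gripper":85},
    {"tx":0,"ty":-0.5,"tz":0,"spin":-0.12,"gripper":85},
    {"tx":0,"ty":-0.5,"tz":0,"spin":-0.12,"gripper":85},
    {"tx":0,"ty":-0.5,"tz":0,"spin":-0.12,"gripper":85}
  ]
}}

```text
t: 8.63
tcp_pos: [0.5272, 0.126, 0.2429]
ee_rot: [0.887, 0.46, 0.004, 0.02]
contact_force: [0.4, -1.0, -0.5]
opening: 0.991
```

Call:
{"name": "move_arm", "arguments": {
  "increments": [
    {"tx":0,"ty":-0.5,"tz":0,"spin":-0.12,"gripper":85},
    {"tx":0,"ty":-0.5,"tz":0,"spin":-0.12,"gripper":85},
    {"tx":0,"ty":-0.5,"tz":0,"spin":-0.12,"gripper":85},
    {"tx":0,"ty":-0.5,"tz":0,"spin":-0.12,"gripper":85},
    {"tx":0,"ty":-0.5,"tz":0,"spin":-0.12,"gripper":85}
  ]
}}

```text
t: 9.05
tcp_pos: [0.526, 0.0224, 0.2468]
ee_rot: [0.986, 0.165, -0.001, 0.021]
contact_force: [0.7, 0.3, -0.0]
opening: 0.997
```

Call:
{"name": "move_arm", "arguments": {
  "increments": [
    {"tx":0,"ty":-0.2,"tz":0,"spin":-0.12,"gripper":85},
    {"tx":0,"ty":0,"tz":0,"spin":-0.12,"gripper":85},
    {"tx":0,"ty":0,"tz":0,"spin":-0.1,"gripper":85},
    {"tx":0,"ty":0,"tz":0,"spin":0,"gripper":85},
    {"tx":0,"ty":0,"tz":0,"spin":0,"gripper":85}
  ]
}}

```text
t: 9.47
tcp_pos: [0.5254, 0.0079, 0.2496]
ee_rot: [1.0, -0.016, -0.004, 0.021]
contact_force: [0.8, 1.1, -0.2]
opening: 0.992
```

```bash
python3 - <<'E'
from h import *
from scipy.spatial.transform import Rotation as R
o=monitor.get_obs();print(o["tcp_pos"],o["joint_positions"]);print(R.from_quat(o["ee_rot"]).as_matrix().round(3))
a=grab("side");save(a,"e1.png",(180,130,380,330),3)
E
```

```text
[0.52539042 0.00788824 0.24958103] [ 0.23156097  0.10506078 -0.38434305  1.72731232  0.08224678  1.33201992
 -1.77403566]
[[ 0.999 -0.032 -0.008]
 [-0.032 -0.999 -0.042]
 [-0.007  0.043 -0.999]]
```

View pics/e1.png

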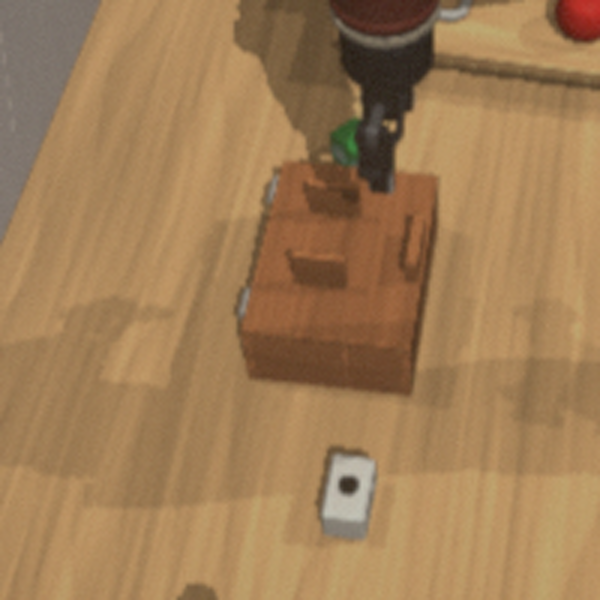

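The lamp stands upright on the bench at (348,495). Now the tab at (412,245).

Call:
{"name": "move_arm", "arguments": {
  "increments": [
    {"tx":-0.42,"ty":-0.32,"tz":-0.4,"spin":0.055,"gripper":85},
    {"tx":0,"ty":0,"tz":-0.7,"spin":0,"gripper":85},
    {"tx":0,"ty":0,"tz":-0.7,"spin":0,"gripper":85},
    {"tx":0,"ty":0,"tz":-0.5,"spin":0,"gripper":85},
    {"tx":0,"ty":0,"tz":0,"spin":0,"gripper":85}
  ]
}}

```text
t: 9.93
tcp_pos: [0.5087, -0.0032, 0.1575]
ee_rot: [1.0, 0.023, 0.0, 0.021]
contact_force: [-0.4, 0.4, -0.0]
opening: 0.999
```

Call:
{"name": "move_arm", "arguments": {
  "increments": [
    {"tx":0,"ty":-0.04,"tz":-0.5,"spin":-0.02,"gripper":85},
    {"tx":0,"ty":0,"tz":-0.5,"spin":0,"gripper":85},
    {"tx":0,"ty":0,"tz":-0.3,"spin":0,"gripper":85},
    {"tx":0,"ty":0,"tz":0,"spin":0,"gripper":85},
    {"tx":0,"ty":0,"tz":0,"spin":0,"gripper":85}
  ]
}}

```text
t: 10.35
tcp_pos: [0.5105, -0.0032, 0.1081]
ee_rot: [1.0, 0.019, 0.002, 0.021]
contact_force: [-0.0, 0.5, -0.3]
opening: 0.996
```

```bash
python3 - <<'E'
from h import *
a=grab("side");save(a,"e2.png",(250,160,370,260),6)
E
```

```text
(no output)
```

View pics/e2.png

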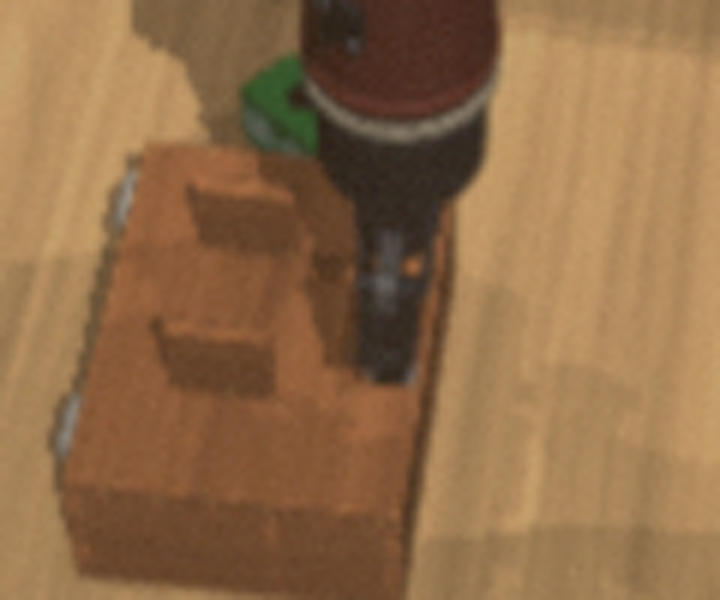

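The near finger (385,370) stands at the tab's end and hides the tab. I'll go a little lower and close.

Call:
{"name": "move_arm", "arguments": {
  "increments": [
    {"tx":-0.03,"ty":-0.04,"tz":-0.2,"spin":0,"gripper":85},
    {"tx":0,"ty":0,"tz":-0.1,"spin":0,"gripper":75},
    {"tx":0,"ty":0,"tz":-0.05,"spin":0,"gripper":65},
    {"tx":0,"ty":0,"tz":0,"spin":0,"gripper":50},
    {"tx":0,"ty":0,"tz":0,"spin":0,"gripper":50}
  ],
  "squeeze": 30
}}

```text
t: 10.82
tcp_pos: [0.5114, -0.0038, 0.097]
ee_rot: [1.0, 0.019, 0.004, 0.02]
contact_force: [0.9, -2.8, -3.6]
opening: 0.695
```

Call:
{"name": "move_arm", "arguments": {
  "increments": [
    {"tx":0,"ty":0,"tz":0,"spin":0,"gripper":50},
    {"tx":0,"ty":0,"tz":0,"spin":0,"gripper":50},
    {"tx":0,"ty":0,"tz":0,"spin":0,"gripper":50},
    {"tx":0,"ty":0,"tz":0,"spin":0,"gripper":50},
    {"tx":0,"ty":0,"tz":0,"spin":0,"gripper":50}
  ]
}}

```text
t: 11.23
tcp_pos: [0.5114, -0.0038, 0.0969]
ee_rot: [1.0, 0.019, 0.004, 0.02]
contact_force: [0.4, 0.1, -0.8]
opening: 0.699
```

The jaws hold the tab's ends (59.7 mm), which gives a pivot about y. I'll start the lift along the arc.

Call:
{"name": "move_arm", "arguments": {
  "increments": [
    {"tx":0.1,"ty":0,"tz":0.37,"spin":0,"gripper":50},
    {"tx":0.14,"ty":0,"tz":0.36,"spin":0,"gripper":50},
    {"tx":0.17,"ty":0,"tz":0.35,"spin":0,"gripper":50},
    {"tx":0.2,"ty":0,"tz":0.32,"spin":0,"gripper":50},
    {"tx":0.24,"ty":0,"tz":0.3,"spin":0,"gripper":50}
  ]
}}

```text
t: 11.65
tcp_pos: [0.5413, -0.0032, 0.1611]
ee_rot: [1.0, 0.02, -0.001, 0.019]
contact_force: [0.6, 0.6, -7.2]
opening: 0.695
```

Call:
{"name": "move_arm", "arguments": {
  "increments": [
    {"tx":0.26,"ty":0,"tz":0.28,"spin":0,"gripper":50},
    {"tx":0.28,"ty":0,"tz":0.26,"spin":0,"gripper":50},
    {"tx":0.3,"ty":0,"tz":0.23,"spin":0,"gripper":50},
    {"tx":0.33,"ty":0,"tz":0.2,"spin":0,"gripper":50},
    {"tx":0.34,"ty":0,"tz":0.16,"spin":0,"gripper":50}
  ]
}}

```text
t: 12.07
tcp_pos: [0.5966, -0.0021, 0.2037]
ee_rot: [1.0, 0.021, -0.01, 0.019]
contact_force: [-5.8, 0.8, -2.4]
opening: 0.699
```

Call:
{"name": "move_arm", "arguments": {
  "increments": [
    {"tx":0.36,"ty":0,"tz":0.14,"spin":0,"gripper":50},
    {"tx":0.37,"ty":0,"tz":0.11,"spin":0,"gripper":50},
    {"tx":0.38,"ty":0,"tz":0.07,"spin":0,"gripper":50},
    {"tx":0.38,"ty":0,"tz":0.03,"spin":0,"gripper":50},
    {"tx":0.38,"ty":0,"tz":0,"spin":0,"gripper":50}
  ]
}}

```text
t: 12.48
tcp_pos: [0.6683, -0.0008, 0.2172]
ee_rot: [0.999, 0.021, -0.017, 0.019]
contact_force: [-4.4, 0.8, -0.8]
opening: 0.688
```

Call:
{"name": "move_arm", "arguments": {
  "increments": [
    {"tx":0.36,"ty":0,"tz":-0.03,"spin":0,"gripper":50},
    {"tx":0.34,"ty":0,"tz":-0.06,"spin":0,"gripper":50},
    {"tx":0.28,"ty":0,"tz":-0.08,"spin":0,"gripper":50},
    {"tx":0.18,"ty":0,"tz":-0.06,"spin":0,"gripper":50},
    {"tx":0.1,"ty":0,"tz":-0.04,"spin":0,"gripper":50}
  ]
}}

```text
t: 12.9
tcp_pos: [0.7201, 0.0002, 0.2062]
ee_rot: [0.999, 0.022, -0.02, 0.02]
contact_force: [-1.8, -0.4, 3.9]
opening: 0.681
```

Call:
{"name": "move_arm", "arguments": {
  "increments": [
    {"tx":0.08,"ty":0,"tz":-0.03,"spin":0,"gripper":50},
    {"tx":0.08,"ty":0,"tz":-0.03,"spin":0,"gripper":50},
    {"tx":0.06,"ty":0,"tz":-0.02,"spin":0,"gripper":50},
    {"tx":0,"ty":0,"tz":0,"spin":0,"gripper":50},
    {"tx":0,"ty":0,"tz":0,"spin":0,"gripper":50}
  ]
}}

```text
t: 13.32
tcp_pos: [0.729, 0.0004, 0.2025]
ee_rot: [0.999, 0.022, -0.021, 0.02]
contact_force: [-1.9, 1.0, 1.7]
opening: 0.684
```

```bash
python3 - <<'E'
from h import *
a=grab("side");save(a,"f1.png",(200,100,360,260),4)
P=pts(a);print(monitor.get_obs()["contact_force"],monitor.get_obs()["tcp_pos"])
E
```

```text
[-0.62171282  1.20664233 -0.07378793] [7.28974722e-01 3.24939239e-04 2.02476653e-01]
```

View pics/f1.png

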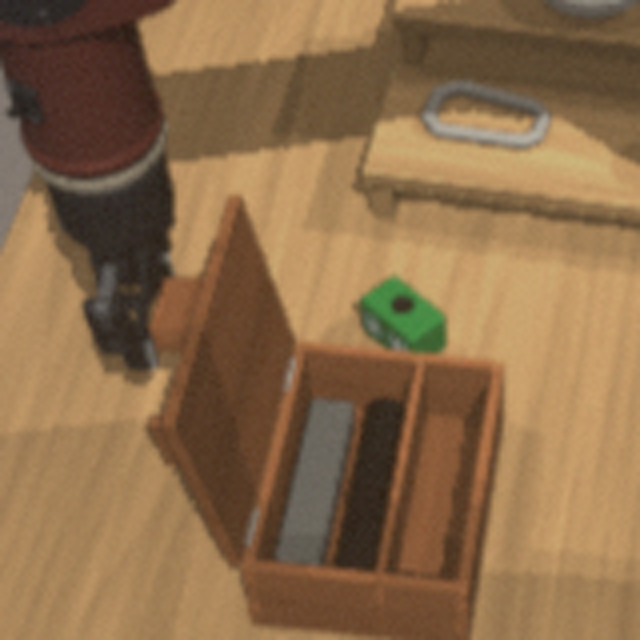

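The lid leans back past upright, and the pocket is the right-hand compartment at (435,490). I'll measure the lid angle and the pocket from depth.

```bash
cat > lid.py <<'E'
from h import *
def lid(a):
    P=pts(a); X,Y,Z=P[...,0],P[...,1],P[...,2]
    m=(X>.63)&(X<.72)&(abs(Y+.005)<.095)&(Z>.10)&(Z<.22)
    q=P[m]
    rng=np.random.default_rng(0);best=None
    for _ in range(300):
        s=q[rng.choice(len(q),3,False)]; n=np.cross(s[1]-s[0],s[2]-s[0]); L=np.linalg.norm(n)
        if L<1e-6: continue
        n/=L; i=abs((q-s[0])@n)<.003
        if best is None or i.sum()>best.sum(): best=i
    c=q[best]; n=np.linalg.svd(c-c.mean(0),full_matrices=False)[2][2]; n*=-np.sign(n[0])
    print("lid n",n.round(3),"theta",np.pi/2+np.arctan2(n[2],-n[0]),best.sum(),len(q))
E
python3 - <<'E'
from lid import *
a=grab("side"); lid(a); b=grab("top")
for n,a in (("s",a),("t",b)):
    P=pts(a); X,Y,Z=P[...,0],P[...,1],P[...,2]
    rim=(abs(Z-.075)<.006)&(X>.49)&(X<.65)&(abs(Y)<.12)
    print(n,[ (round(np.nanpercentile(P[rim][:,0],p),4),round(np.nanpercentile(P[rim][:,1],p),4)) for p in (0,2,50,98,100)])
    for y in (-.05,0,.05):
        r=rim&(abs(Y-y)<.015); h=np.histogram(X[r],np.arange(.49,.6,.004)); print(y,h[0])
    hsv=cv2.cvtColor(a["frame"],cv2.COLOR_RGB2HSV)
    m=(abs(X-.53)<.06)&(abs(Y-.225)<.06)&(Z<.06)&(Z>.033)&(hsv[...,1]<80)
    r=cv2.minAreaRect((P[m][:,:2]*1000).astype(np.float32)); print("lamp",m.sum(),r,np.median(Z[m]))
E
```

```text
lid n [-0.984 -0.018  0.177] theta 1.7490916402133192 997 1083
s [(np.float64(0.4945), np.float64(-0.11)), (np.float64(0.4961), np.float64(-0.105)), (np.float64(0.5579), np.float64(0.0187)), (np.float64(0.6492), np.float64(0.1059)), (np.float64(0.6499), np.float64(0.1098))]
-0.05 [ 0  4 11  7  0  0  0  0  0  0  0  0  0  0  0  0  5 10  3  0  0  0  0  0
  0  0  0]
0 [0 7 8 8 0 0 0 0 0 0 0 0 0 0 0 0 6 8 2 0 0 0 0 0 0 0 0]
0.05 [ 0  8 10  3  0  0  0  0  0  0  0  0  0  0  0  0 10 10  0  0  0  0  0  0
  0  0  0]
lamp 315 ((531.250244140625, 227.65283203125), (64.93932342529297, 41.04747009277344), 89.54283905029297) 0.03962856446096333
t [(np.float64(0.4979), np.float64(-0.1097)), (np.float64(0.4983), np.float64(-0.1084)), (np.float64(0.5631), np.float64(0.0907)), (np.float64(0.6481), np.float64(0.1004)), (np.float64(0.6499), np.float64(0.1011))]
-0.05 [0 0 0 0 0 0 0 0 0 0 0 0 0 0 0 0 0 0 0 0 0 0 0 0 0 0 0]
0 [0 0 0 0 0 0 0 0 0 0 0 0 0 0 0 0 0 0 0 0 0 0 0 0 0 0 0]
0.05 [ 0  0 10 18  2  0  0  0  0  0  0  0  0  0  0  0  0  7  4  0  0  0  0  0
  0  0  0]
lamp 298 ((534.7744750976562, 222.12835693359375), (62.30083465576172, 40.55361557006836), 88.91084289550781) 0.040437631076461256
```

The lid is at 1.749 rad. Releasing and going straight up.

Call:
{"name": "move_arm", "arguments": {
  "increments": [
    {"tx":0,"ty":0,"tz":0,"spin":0,"gripper":75},
    {"tx":0,"ty":0,"tz":0,"spin":0,"gripper":85},
    {"tx":0,"ty":0,"tz":0,"spin":0,"gripper":85},
    {"tx":0,"ty":0,"tz":0,"spin":0,"gripper":85},
    {"tx":0.05,"ty":0,"tz":0.2,"spin":0,"gripper":85}
  ]
}}

```text
t: 13.88
tcp_pos: [0.7303, -0.0007, 0.2092]
ee_rot: [0.999, 0.022, -0.021, 0.02]
contact_force: [0.0, 0.1, -1.2]
opening: 0.998
```

Call:
{"name": "move_arm", "arguments": {
  "increments": [
    {"tx":0.1,"ty":0,"tz":0.4,"spin":0,"gripper":85},
    {"tx":0,"ty":0,"tz":0.5,"spin":0,"gripper":85},
    {"tx":0,"ty":0,"tz":0.6,"spin":0,"gripper":85},
    {"tx":0,"ty":0,"tz":0.5,"spin":0,"gripper":85},
    {"tx":0,"ty":0,"tz":0.2,"spin":0,"gripper":85}
  ]
}}

```text
t: 14.3
tcp_pos: [0.734, -0.0014, 0.3015]
ee_rot: [0.999, 0.022, -0.023, 0.02]
contact_force: [0.3, 0.1, 0.1]
opening: 0.996
```

```bash
python3 - <<'E'
from lid import *
lid(grab("side"))
E
```

```text
lid n [-0.984 -0.019  0.177] theta 1.748584580518678 1000 1067
```

The lid stays at 1.749. Moving to the lamp.

Call:
{"name": "move_arm", "arguments": {
  "increments": [
    {"tx":-0.3,"ty":0.5,"tz":0,"spin":-0.02,"gripper":85},
    {"tx":-0.5,"ty":0.7,"tz":0,"spin":0,"gripper":85},
    {"tx":-0.6,"ty":0.7,"tz":0,"spin":0,"gripper":85},
    {"tx":-0.6,"ty":0.7,"tz":0,"spin":0,"gripper":85},
    {"tx":-0.6,"ty":0.7,"tz":0,"spin":0,"gripper":85}
  ]
}}

```text
t: 14.77
tcp_pos: [0.6304, 0.1238, 0.2974]
ee_rot: [0.999, 0.004, -0.022, 0.022]
contact_force: [1.1, -0.5, 0.5]
opening: 0.999
```

Call:
{"name": "move_arm", "arguments": {
  "increments": [
    {"tx":-0.6,"ty":0.7,"tz":-0.2,"spin":0,"gripper":85},
    {"tx":-0.6,"ty":0.7,"tz":-0.4,"spin":0,"gripper":85},
    {"tx":-0.6,"ty":0.5,"tz":-0.5,"spin":0,"gripper":85},
    {"tx":-0.3,"ty":0.2,"tz":-0.5,"spin":0,"gripper":85},
    {"tx":0,"ty":0,"tz":-0.3,"spin":0,"gripper":85}
  ]
}}

```text
t: 15.18
tcp_pos: [0.5357, 0.2199, 0.2194]
ee_rot: [1.0, 0.009, -0.021, 0.021]
contact_force: [-0.5, 0.4, 0.5]
opening: 0.995
```

```bash
python3 - <<'E'
from lid import *
from scipy.spatial.transform import Rotation as R
o=monitor.get_obs();print(o["tcp_pos"],o["joint_positions"]);print(R.from_quat(o["ee_rot"]).as_matrix().round(3))
E
```

```text
[0.53565285 0.21990479 0.21937904] [-0.09262542  0.27688661 -0.46376624  1.6044417   0.14050513  1.34776527
 -2.13223692]
[[ 0.999  0.019 -0.041]
 [ 0.017 -0.999 -0.042]
 [-0.042  0.041 -0.998]]
```

Call:
{"name": "move_arm", "arguments": {
  "increments": [
    {"tx":-0.03,"ty":0.12,"tz":-0.6,"spin":0,"gripper":85},
    {"tx":0,"ty":0,"tz":-0.9,"spin":0,"gripper":85},
    {"tx":0,"ty":0,"tz":-0.9,"spin":0,"gripper":85},
    {"tx":0,"ty":0,"tz":-0.8,"spin":0,"gripper":85},
    {"tx":0,"ty":0,"tz":-0.3,"spin":0,"gripper":85}
  ]
}}

```text
t: 15.6
tcp_pos: [0.5302, 0.2269, 0.0724]
ee_rot: [1.0, 0.012, -0.02, 0.02]
contact_force: [-0.7, -0.6, -0.2]
opening: 0.994
```

```bash
python3 - <<'E'
from lid import *
a=grab("side");save(a,"i1.png",(250,230,350,320),6)
E
```

```text
(no output)
```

View pics/i1.png

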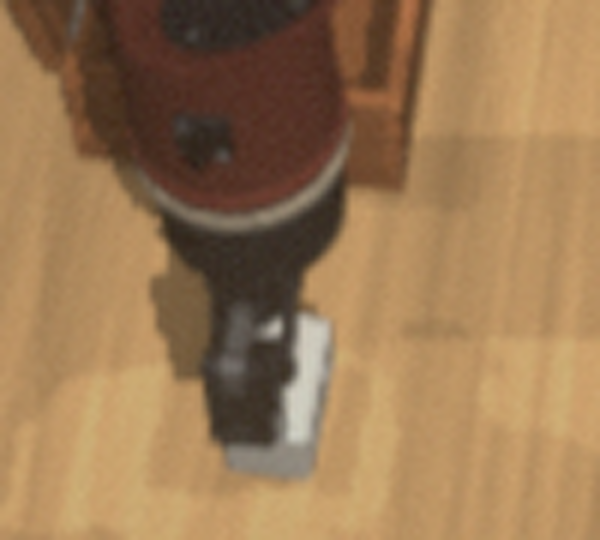

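The near finger (245,440) is beyond the lamp's near end, and the lamp is at about (280,390). Parallax explains the sideways offset. I'll go down slowly.

Call:
{"name": "move_arm", "arguments": {
  "increments": [
    {"tx":0.07,"ty":-0.04,"tz":-0.3,"spin":0,"gripper":85},
    {"tx":0,"ty":0,"tz":-0.3,"spin":0,"gripper":85},
    {"tx":0,"ty":0,"tz":-0.25,"spin":0,"gripper":85},
    {"tx":0,"ty":0,"tz":0,"spin":0,"gripper":85},
    {"tx":0,"ty":0,"tz":0,"spin":0,"gripper":85}
  ]
}}

```text
t: 16.07
tcp_pos: [0.5328, 0.2246, 0.0342]
ee_rot: [1.0, 0.012, -0.021, 0.021]
contact_force: [0.0, -0.6, 0.9]
opening: 0.997
```

Call:
{"name": "move_arm", "arguments": {
  "increments": [
    {"tx":0,"ty":0,"tz":-0.2,"spin":0,"gripper":85},
    {"tx":0,"ty":0,"tz":-0.2,"spin":0,"gripper":85},
    {"tx":0,"ty":0,"tz":0,"spin":0,"gripper":75},
    {"tx":0,"ty":0,"tz":0,"spin":0,"gripper":65},
    {"tx":0,"ty":0,"tz":0,"spin":0,"gripper":50}
  ],
  "squeeze": 50
}}

```text
t: 16.48
tcp_pos: [0.5348, 0.2255, 0.0194]
ee_rot: [1.0, 0.012, -0.019, 0.02]
contact_force: [0.8, 0.1, -1.7]
opening: 0.744
```

Call:
{"name": "move_arm", "arguments": {
  "increments": [
    {"tx":0,"ty":0,"tz":0,"spin":0,"gripper":50},
    {"tx":0,"ty":0,"tz":0,"spin":0,"gripper":50},
    {"tx":0,"ty":0,"tz":0,"spin":0,"gripper":50},
    {"tx":0,"ty":0,"tz":0,"spin":0,"gripper":50},
    {"tx":0,"ty":0,"tz":0,"spin":0,"gripper":50}
  ]
}}

```text
t: 16.9
tcp_pos: [0.5347, 0.2254, 0.0196]
ee_rot: [1.0, 0.012, -0.019, 0.02]
contact_force: [-0.3, 0.6, -1.8]
opening: 0.741
```

Gripped (63 mm). Lift and carry over the pocket.

Call:
{"name": "move_arm", "arguments": {
  "increments": [
    {"tx":0,"ty":0,"tz":0.3,"spin":0,"gripper":50},
    {"tx":0,"ty":0,"tz":0.7,"spin":0,"gripper":50},
    {"tx":0,"ty":0,"tz":0.9,"spin":0,"gripper":50},
    {"tx":0,"ty":0,"tz":0.9,"spin":0,"gripper":50},
    {"tx":0,"ty":0,"tz":0.4,"spin":0,"gripper":50}
  ]
}}

```text
t: 17.32
tcp_pos: [0.5297, 0.2237, 0.1498]
ee_rot: [0.999, 0.012, -0.024, 0.021]
contact_force: [1.2, -0.2, -2.5]
opening: 0.745
```

Call:
{"name": "move_arm", "arguments": {
  "increments": [
    {"tx":0,"ty":-0.4,"tz":0.1,"spin":0,"gripper":50},
    {"tx":0,"ty":-0.7,"tz":0,"spin":0,"gripper":50},
    {"tx":0,"ty":-0.8,"tz":0,"spin":0,"gripper":50},
    {"tx":0,"ty":-0.8,"tz":0,"spin":0,"gripper":50},
    {"tx":0,"ty":-0.8,"tz":0,"spin":0,"gripper":50}
  ]
}}

```text
t: 17.73
tcp_pos: [0.5304, 0.0913, 0.1667]
ee_rot: [1.0, 0.02, -0.017, 0.017]
contact_force: [0.8, 0.9, -1.6]
opening: 0.744
```

Call:
{"name": "move_arm", "arguments": {
  "increments": [
    {"tx":0,"ty":-0.8,"tz":0,"spin":0,"gripper":50},
    {"tx":0,"ty":-0.7,"tz":0,"spin":0,"gripper":50},
    {"tx":0,"ty":-0.4,"tz":0,"spin":0,"gripper":50},
    {"tx":0,"ty":0,"tz":0,"spin":0,"gripper":50},
    {"tx":0,"ty":0,"tz":0,"spin":0,"gripper":50}
  ]
}}

```text
t: 18.15
tcp_pos: [0.5295, 0.0032, 0.1721]
ee_rot: [1.0, 0.015, -0.015, 0.018]
contact_force: [-1.1, 1.3, -1.7]
opening: 0.741
```

```bash
python3 - <<'E'
from lid import *
from scipy.spatial.transform import Rotation as R
a=grab("side");lid(a)
o=monitor.get_obs();p=o["tcp_pos"];M=R.from_quat(o["ee_rot"]).as_matrix();print(p,M.round(3))
P=pts(a);X,Y,Z=P[...,0],P[...,1],P[...,2];hsv=cv2.cvtColor(a["frame"],cv2.COLOR_RGB2HSV)
m=(abs(X-p[0])<.04)&(abs(Y-p[1])<.055)&(abs(Z-p[2])<.04)&(hsv[...,1]<60)&(hsv[...,2]>90)
q=P[m];print(m.sum(),np.percentile(q,[2,10,50,90,98],axis=0).round(4))
save(a,"j1.png",(230,150,350,260),5)
E
```

```text
lid n [-0.984 -0.018  0.177] theta 1.748881720976074 991 1074
[0.52960859 0.00323867 0.17213165] [[ 0.999  0.031 -0.029]
 [ 0.03  -0.999 -0.037]
 [-0.03   0.036 -0.999]]
151 [[ 0.506  -0.023   0.1614]
 [ 0.5068 -0.0147  0.1682]
 [ 0.5126  0.0213  0.19  ]
 [ 0.5197  0.0388  0.1947]
 [ 0.5415  0.0473  0.1961]]
```

View pics/j1.png

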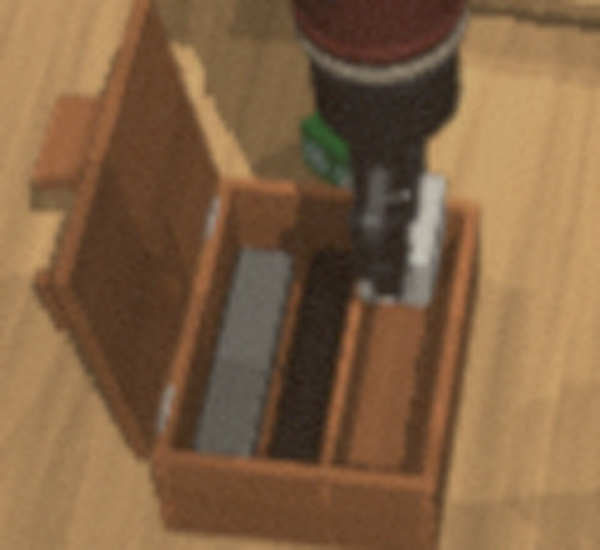

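The lamp is held over the pocket at (400,250), and its front face is at x≈.506 in the side frame. I need about +4 mm in x. Going down to just above the rim.

Call:
{"name": "move_arm", "arguments": {
  "increments": [
    {"tx":0.1,"ty":0,"tz":-0.3,"spin":0,"gripper":50},
    {"tx":0,"ty":0,"tz":-0.5,"spin":0,"gripper":50},
    {"tx":0,"ty":0,"tz":-0.5,"spin":0,"gripper":50},
    {"tx":0,"ty":0,"tz":-0.2,"spin":0,"gripper":50},
    {"tx":0,"ty":0,"tz":0,"spin":0,"gripper":50}
  ]
}}

```text
t: 18.62
tcp_pos: [0.5352, 0.01, 0.1097]
ee_rot: [1.0, 0.02, -0.013, 0.017]
contact_force: [-0.5, 0.8, -2.5]
opening: 0.74
```

```bash
cat > lm.py <<'E'
from lid import *
from scipy.spatial.transform import Rotation as R
a=grab("side")
o=monitor.get_obs();p=o["tcp_pos"];M=R.from_quat(o["ee_rot"]).as_matrix();print(p,M[:,2].round(3),"yaw",np.degrees(np.arctan2(M[1,0],M[0,0])))
P=pts(a);X,Y,Z=P[...,0],P[...,1],P[...,2];hsv=cv2.cvtColor(a["frame"],cv2.COLOR_RGB2HSV)
m=(abs(X-p[0])<.04)&(abs(Y-p[1])<.055)&(abs(Z-p[2])<.04)&(hsv[...,1]<60)&(hsv[...,2]>90)
q=P[m];print(m.sum(),np.percentile(q,[2,10,50,90,98],axis=0).round(4))
rim=(abs(Z-.075)<.006)&(abs(Y)<.12)&(hsv[...,1]>90)
for y in (-.06,.06):
    r=rim&(abs(Y-y)<.03); print(y,"front",X[r&(X<.515)].mean(),"div",X[r&(X>.54)&(X<.58)].mean())
E
python3 lm.py
```

```text
[0.53525205 0.01015075 0.11031994] [-0.025 -0.034 -0.999] yaw 2.2273725765956605
142 [[ 0.5115 -0.0184  0.0971]
 [ 0.5121 -0.0085  0.1056]
 [ 0.5181  0.0276  0.1274]
 [ 0.5244  0.0453  0.1318]
 [ 0.5475  0.0541  0.1355]]
-0.06 front 0.4894329706987577 div nan
0.06 front 0.4474141011286159 div 0.5579216884640033lm.py:10: RuntimeWarning: Mean of empty slice.
  r=rim&(abs(Y-y)<.03); print(y,"front",X[r&(X<.515)].mean(),"div",X[r&(X>.54)&(X<.58)].mean())
  ret = ret.dtype.type(ret / rcount)
```

Call:
{"name": "move_arm", "arguments": {
  "increments": [
    {"tx":-0.05,"ty":-0.1,"tz":0,"spin":-0.015,"gripper":50},
    {"tx":0,"ty":0,"tz":-0.2,"spin":0,"gripper":50},
    {"tx":0,"ty":0,"tz":-0.2,"spin":0,"gripper":50},
    {"tx":0,"ty":0,"tz":-0.2,"spin":0,"gripper":50},
    {"tx":0,"ty":0,"tz":0,"spin":0,"gripper":50}
  ]
}}

```text
t: 19.08
tcp_pos: [0.535, 0.0072, 0.0869]
ee_rot: [1.0, 0.012, -0.011, 0.017]
contact_force: [-0.5, -0.4, -2.4]
opening: 0.741
```

```bash
python3 lm.py 2>/dev/null|head -7
```

```text
[0.53522193 0.0071919  0.08754243] [-0.021 -0.034 -0.999] yaw 1.3719209939682124
125 [[ 0.5114 -0.0191  0.0729]
 [ 0.512  -0.0116  0.0821]
 [ 0.5176  0.0254  0.1048]
 [ 0.5229  0.0435  0.1094]
 [ 0.5474  0.0503  0.1118]]
-0.06 front 0.5011775411741908 div nan
```

Call:
{"name": "move_arm", "arguments": {
  "increments": [
    {"tx":-0.07,"ty":0,"tz":-0.15,"spin":0,"gripper":50},
    {"tx":-0.03,"ty":0,"tz":-0.2,"spin":0,"gripper":50},
    {"tx":-0.01,"ty":0,"tz":-0.2,"spin":0,"gripper":50},
    {"tx":-0.01,"ty":0,"tz":-0.2,"spin":0,"gripper":50},
    {"tx":0,"ty":0,"tz":0,"spin":0,"gripper":50}
  ]
}}

```text
t: 19.55
tcp_pos: [0.5303, 0.0071, 0.0551]
ee_rot: [1.0, 0.012, -0.01, 0.017]
contact_force: [-1.1, 0.4, -2.4]
opening: 0.743
```

Call:
{"name": "move_arm", "arguments": {
  "increments": [
    {"tx":0.05,"ty":0,"tz":-0.15,"spin":0,"gripper":50},
    {"tx":0.01,"ty":0,"tz":-0.15,"spin":0,"gripper":50},
    {"tx":0,"ty":0,"tz":-0.12,"spin":0,"gripper":50},
    {"tx":0,"ty":0,"tz":0,"spin":0,"gripper":50},
    {"tx":0,"ty":0,"tz":0,"spin":0,"gripper":50}
  ]
}}

```text
t: 19.97
tcp_pos: [0.5328, 0.0072, 0.0357]
ee_rot: [1.0, 0.012, -0.01, 0.017]
contact_force: [0.3, -0.6, -1.7]
opening: 0.742
```

Under 6 mm to go.

Call:
{"name": "move_arm", "arguments": {
  "increments": [
    {"tx":0,"ty":0,"tz":-0.05,"spin":0,"gripper":50},
    {"tx":0,"ty":0,"tz":-0.05,"spin":0,"gripper":50},
    {"tx":0,"ty":0,"tz":-0.03,"spin":0,"gripper":50},
    {"tx":0,"ty":0,"tz":0,"spin":0,"gripper":50},
    {"tx":0,"ty":0,"tz":0,"spin":0,"gripper":50}
  ]
}}

```text
t: 20.38
tcp_pos: [0.5333, 0.0072, 0.0307]
ee_rot: [1.0, 0.012, -0.01, 0.017]
contact_force: [-0.1, -0.8, -1.8]
opening: 0.744
```

Call:
{"name": "move_arm", "arguments": {
  "increments": [
    {"tx":0,"ty":0,"tz":-0.04,"spin":0,"gripper":50},
    {"tx":0,"ty":0,"tz":-0.03,"spin":0,"gripper":50},
    {"tx":0,"ty":0,"tz":0,"spin":0,"gripper":50},
    {"tx":0,"ty":0,"tz":0,"spin":0,"gripper":50},
    {"tx":0,"ty":0,"tz":0,"spin":0,"gripper":50}
  ]
}}

```text
t: 20.8
tcp_pos: [0.5345, 0.0073, 0.0299]
ee_rot: [1.0, 0.012, -0.009, 0.017]
contact_force: [-0.5, 0.0, -2.0]
opening: 0.742
```

Call:
{"name": "move_arm", "arguments": {
  "increments": [
    {"tx":-0.02,"ty":0,"tz":-0.05,"spin":0,"gripper":50},
    {"tx":0,"ty":0,"tz":-0.03,"spin":0,"gripper":50},
    {"tx":0,"ty":0,"tz":0,"spin":0,"gripper":50},
    {"tx":0,"ty":0,"tz":0,"spin":0,"gripper":50},
    {"tx":0,"ty":0,"tz":0,"spin":0,"gripper":50}
  ]
}}

```text
t: 21.22
tcp_pos: [0.5352, 0.0075, 0.0295]
ee_rot: [1.0, 0.012, -0.007, 0.017]
contact_force: [1.3, 0.3, -1.3]
opening: 0.74
```

It's no longer going down, so it is on the floor. Opening and lifting out.

Call:
{"name": "move_arm", "arguments": {
  "increments": [
    {"tx":0,"ty":0,"tz":0,"spin":0,"gripper":60},
    {"tx":0,"ty":0,"tz":0,"spin":0,"gripper":70},
    {"tx":0,"ty":0,"tz":0,"spin":0,"gripper":80},
    {"tx":0,"ty":0,"tz":0,"spin":0,"gripper":80},
    {"tx":0,"ty":0,"tz":0,"spin":0,"gripper":80}
  ]
}}

```text
t: 21.63
tcp_pos: [0.5355, 0.0075, 0.0292]
ee_rot: [1.0, 0.012, -0.007, 0.017]
contact_force: [0.2, -0.6, -0.1]
opening: 0.935
```

Call:
{"name": "move_arm", "arguments": {
  "increments": [
    {"tx":0,"ty":0,"tz":0,"spin":0,"gripper":80},
    {"tx":0,"ty":0,"tz":0.15,"spin":0,"gripper":80},
    {"tx":0,"ty":0,"tz":0.4,"spin":0,"gripper":80},
    {"tx":0,"ty":0,"tz":0.6,"spin":0,"gripper":80},
    {"tx":0,"ty":0,"tz":0.8,"spin":0,"gripper":80}
  ]
}}

```text
t: 22.05
tcp_pos: [0.5306, 0.0072, 0.104]
ee_rot: [1.0, 0.012, -0.013, 0.017]
contact_force: [0.1, -0.6, -1.0]
opening: 0.938
```

Call:
{"name": "move_arm", "arguments": {
  "increments": [
    {"tx":-0.2,"ty":0,"tz":0.8,"spin":0,"gripper":80},
    {"tx":-0.2,"ty":0.6,"tz":0.8,"spin":0,"gripper":80},
    {"tx":0,"ty":0.9,"tz":0.5,"spin":0,"gripper":80},
    {"tx":0,"ty":0.9,"tz":0.2,"spin":0,"gripper":80},
    {"tx":0,"ty":0.9,"tz":0,"spin":0,"gripper":80}
  ]
}}

```text
t: 22.47
tcp_pos: [0.5162, 0.1342, 0.2099]
ee_rot: [1.0, 0.004, -0.007, 0.018]
contact_force: [0.9, 0.3, -0.6]
opening: 0.929
```

Call:
{"name": "move_arm", "arguments": {
  "increments": [
    {"tx":0,"ty":0.9,"tz":0,"spin":0,"gripper":80},
    {"tx":0,"ty":0.8,"tz":0,"spin":0,"gripper":80},
    {"tx":0,"ty":0.4,"tz":0,"spin":0,"gripper":80},
    {"tx":0,"ty":0,"tz":0,"spin":0,"gripper":80},
    {"tx":0,"ty":0,"tz":0,"spin":0,"gripper":80}
  ]
}}

```text
t: 22.88
tcp_pos: [0.5139, 0.2323, 0.2156]
ee_rot: [1.0, 0.01, -0.004, 0.015]
contact_force: [0.5, -0.6, -0.1]
opening: 0.934
```

```bash
python3 - <<'E'
from lid import *
a=grab("side");b=grab("top");lid(a)
for n,a in (("s",a),("t",b)):
    P=pts(a); X,Y,Z=P[...,0],P[...,1],P[...,2];hsv=cv2.cvtColor(a["frame"],cv2.COLOR_RGB2HSV)
    m=(abs(X-.53)<.03)&(abs(Y)<.07)&(Z<.062)&(Z>.04)&(hsv[...,1]<90)
    if m.sum()>5:
        r=cv2.minAreaRect((P[m][:,:2]*1000).astype(np.float32)); print(n,"lamp",m.sum(),r,np.median(Z[m]))
        q=P[m];c=q.mean(0);print(np.linalg.svd(q-c,full_matrices=False)[2][2].round(3))
F=lambda d,c:cv2.resize(d["frame"][c[1]:c[3],c[0]:c[2],::-1],(380,380),interpolation=2)
cv2.imwrite("pics/z.png",np.hstack([F(grab("side"),(210,110,350,250)),F(b,(250,110,370,230))]))
print(monitor.get_obs()["tcp_pos"],monitor.get_obs()["t"])
E
```

```text
lid n [-0.984 -0.019  0.178] theta 1.749511176013037 920 989
s lamp 9 ((513.2222900390625, 9.214252471923828), (22.373825073242188, 2.237321138381958), 89.78777313232422) 0.04506647642929839
[ 0.99   0.027 -0.135]
t lamp 304 ((535.5690307617188, 5.940326690673828), (60.20402908325195, 37.778900146484375), 88.4864730834961) 0.050827924637795674
[ 0.005 -0.002  1.   ]
[0.51445334 0.23016782 0.21533693] 23.0333
```

View pics/z.png

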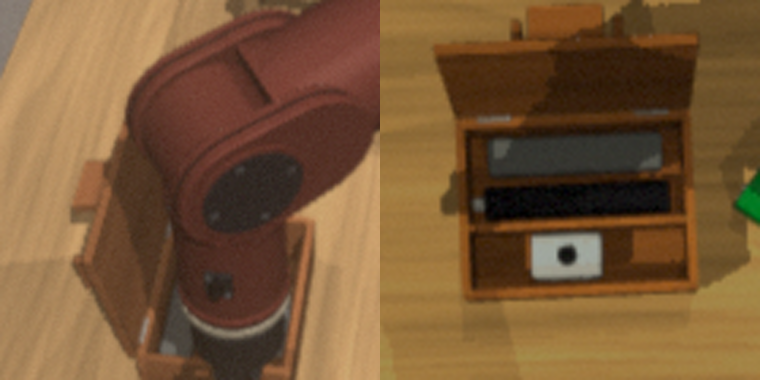

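The lamp sits level in the pocket: top at z .051 (.052 expected), x about 3 mm off centre, lid at 1.7495, and the arm is clear. Handing in.

```bash
python3 -c "
from plant import ticket
print(ticket.sign_off())"
```

```text
the job is handed in; nothing more can be done
None
```

I lifted the aluminium lamp off the lid by its front and rear faces and stood it on the bench. I then opened the lid to its stop, holding the tab by its two ends as a pivot. Last, I took the lamp by its ends, set it on the floor of the front pocket and moved the arm clear. I handed in at about 23 s.

**Last checks:**
- **Lid:** about 1.749 rad, unchanged after I let it go.
- **Lamp:** level in the pocket, with its top at z ≈ 0.051 m (0.052 m expected). It is about 3 mm off the pocket's centre in x and about 10 mm in y.
- **Bystanders:** I did not re-measure the kettlebell, ball, carabiner or dish at the end. The arm met no unexpected contact near them.

**What disagreed or went less well:**
- The two cameras differed by about 3 mm in x and 5 mm in y, so I compared positions within one camera.
- The first put-down pressed on the bench with about 56 N through the lamp, under the 120 N wrist limit but firmer than I meant.
- In the last side view the arm hid the lamp, so its final position comes from the top camera alone.

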